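Find the rattling tin

ROBOT

A 7-joint arm with a two-finger parallel gripper is mounted at the origin on the work surface. World frame = base frame: x ahead of the robot, y to its left, z up, the work surface at z = 0. Lengths are in m, angles in rad, forces in N, time in s.
With the tool pointing down it reaches from about 0.425 to 0.875 m from the base axis. Payload 4.7 kg.
Tool frame: the origin (TCP) lies between the finger pads; the fingertips stand 14 mm ahead of it and the grasp point (between the pads) lies 5 mm behind it; z points along the fingers, y is the line along which they close (so a half turn about z gives the same grasp; the last joint's range is limited). The gripper opens to 87 mm and grips with 3 to 60 N. Pads are 19 mm wide; open, the fingers measure 117 mm over their backs; the gripper's body (75 mm by 190 mm) begins 51 mm behind the grasp point.
Start: joints at [1.144, 0.321, -0.07, 1.45, 0.023, 1.371, -0.057], TCP at [0.277, -0.588, 0.237] pointing down, gripper open.
Joint ranges: [-2.86, 2.86], [-0.3, 2.09], [-1.38, 1.24], [0.06, 2.45], [-1.56, 4.7], [0.09, 2.05], [-2.69, 2.69]. Speed limits (rad/s): [2.57, 2.57, 3.14, 3.14, 3.14, 3.14, 3.14].

INTERFACE

Orientations are given as a rotation vector (axis times angle).
In Python, from bench import ctrl gives the robot as it stands.
- The arm moves only by the tool step_arm, never from a script. Its argument "commands" is a list of rows, each an object with "travel": the shift along the tool's x, y, z in m, a list of three; "turn": the turn, a rotation vector about the tool's x, y, z in degrees, a list of three. A call has 1 to 5 rows; each row is the pose to reach, as a shift and turn from the pose commanded when the call began, along the tool's axes at that moment; what a row does not reach only later rows make up. A row lasts 1/10 s, in which the tool goes at most 50 mm and 8.59 degrees, less where a joint would pass 70% of its speed; a pose out of reach is approached as far as the arm can. A call with a gripper value outside its range is refused whole. "gripper" is the opening, from 0 (shut) to 1 (fully open), set as the call begins (left out, the last holds). The fingers move at their own pace and stop on an object; "force" is the grip in N (left out, the last holds). Time passes only in rows, so rows that repeat a pose let the fingers close. It gives the time, the measured TCP pose, the force, the opening and the grip force at its end, in the units of the state.
- ctrl.get_state(): the state, without advancing time (a new reading comes with each control period).
- ctrl.get_image(name): name is "scene" or "top" or "wrist"; returns the picture (480x640x3 uint8, red, green, blue); there is no depth.
- ctrl.camera_model(name): a dict with "fx", "fy", "cx", "cy" (pixels), "R" (3x3) and "t" (3): a world point X has camera coordinates R X + t; the wrist camera has in their place "T_tool_cam" (4x4, takes a point from camera to tool coordinates, whose origin is the TCP and whose axes are the flange's). Camera axes: x right, y down, z forward; pixel columns grow to the right and rows downward; lengths in m; the calibration is good to about 2 mm. A picture is of the moment at which its call begins: read the wrist's pose just before it. camera_model takes no time and is no camera call.
- ctrl.close_job(): hands the job in; it is judged then, once.
The state is a dict: "time": time; "joint_positions": joint angles; "qd": joint speeds; "joint_torque": joint torques, N m; "position": TCP position; "tool_rot": TCP orientation; "ft_force": force on the tool from outside, world axes, zero at the start; "torque": the same for the moment, N m; "grip_width": opening from 0.0 (shut) to 1.0 (fully open); "grip_force": force on a finger pad.
Only numpy, scipy, OpenCV 4.12 (cv2) and the standard library are available. Lean on these libraries where they do the work, as an engineer would, in place of code of your own. Each camera call takes 0.05 s, during which the arm holds its last target. There are 200 camera calls.

TASK

Throw the handle of the dust extractor's isolator over from the robot's side to the far side, its off position, so that it is quiet, and only then lift and shake the three sealed tins end to end, one at a time, until you find the one in which a loose ball rattles; put any silent tin back flat where it stood. Present the rattling tin forward: finish while still holding it in the gripper, level and still, in the air over the middle of the black rubber mat, roughly a hand's breadth above it, with the isolator left off and the other things on the bench left alone.

Things in the scene. Friction and masses are not known exactly. Their poses are not given: they have to be found in the camera images.
- tin_a: sealed plain metal tin, lid fixed shut, lying flat: 125 long x 56 wide x 56 mm high, 0.2 to 0.4 kg. Origin: centre of its underside; x along its length, y across, z up. One of the three alike tins, any of them and not told by weight, holds a loose 36 mm, 0.19 kg steel ball that rolls freely some 80 mm end to end, felt at the wrist when shaken; the others have nothing loose
- tin_b: sealed plain metal tin, lid fixed shut, lying flat: 125 long x 56 wide x 56 mm high, 0.2 to 0.4 kg. Origin: centre of its underside; x along its length, y across, z up. One of the three alike tins, any of them and not told by weight, holds a loose 36 mm, 0.19 kg steel ball that rolls freely some 80 mm end to end, felt at the wrist when shaken; the others have nothing loose
- tin_c: sealed plain metal tin, lid fixed shut, lying flat: 125 long x 56 wide x 56 mm high, 0.2 to 0.4 kg. Origin: centre of its underside; x along its length, y across, z up. One of the three alike tins, any of them and not told by weight, holds a loose 36 mm, 0.19 kg steel ball that rolls freely some 80 mm end to end, felt at the wrist when shaken; the others have nothing loose
- isolator_base: grey isolator box fixed to the bench, 130 x 100 x 30 mm high, with two cheeks (50 x 12 mm, up to 65 mm high, 52 mm clear between them) that carry the handle's pivot 50 mm above the bench, pivot axis along y. Origin: centre of its underside; its x axis points away from the robot, from the on side to the off side
- isolator (a joint): angle of the isolator's black T-shaped handle about its pivot: 0 = on, leaning 0.6 rad towards the box's -x (robot's) side; 0.6 = upright; 1.2 = off, leaning 0.6 rad to +x. It falls over by its own weight to whichever side of upright it is left on; needs about 1 N
- isolator_bar (a point): middle of the handle's cross bar, a 20 mm thick, 60 mm long black bar parallel to the pivot and 70 mm from it (108 mm above the bench when on or off, 120 mm when upright); it moves with the handle
- mat: black rubber mat fixed to the bench, 110 (x) x 130 (y) x 3 mm thick. Origin: centre of its underside. Other things standing among the tins, mat and isolator (a glue bottle, mug, tape, sanding block, offcut; not listed) are at most 120 mm high
Mind the look-alikes: they are no part of the job. Leave any blue or purple look-alike of the tin_a alone.

How it is judged:
By the outcome, as a careful person would: the job done as asked, in the order asked, and still so for the second after the job is handed in, while the arm keeps its last pose, push and grip.
It also fails if it takes over 72 s, if anything falls off the work surface, if the arm or the gripper's body presses on something with over 40 N, if the wrist force passes 120 N, or if a joint passes its speed limit or range.

## Working session

There is one attempt and no reset: what is moved stays moved. The work goes in short steps, Python scripts to look and compute and a tool call to move; the robot and the scene stay as the last step left them, time stands still between calls to the robot, and variables do not carry over. Pictures are saved under pics/ and viewed, at most 10 in all, crops included, and the job is handed in when it is done.

Besides the shell and the picture viewer there is one more tool, called after "Request:" in YAML: its name, and indented under it one key for each argument. step_arm: Moves the arm, as the interface text tells. Its arguments: {"type":"object","properties":{"commands":{"type":"array"},"gripper":{"type":"number"},"force":{"type":"number"}},"required":["commands"]}

```bash
mkdir -p pics; python3 - <<'E'
from bench import ctrl
import cv2,numpy as np
s=ctrl.get_state();print({k:np.round(v,3).tolist() for k,v in s.items()})
for n in("top","scene"):
    cv2.imwrite(f"pics/{n}0.png",ctrl.get_image(n)[:,:,::-1]);m=ctrl.camera_model(n);print(n,{k:np.round(v,4).tolist() for k,v in m.items()})
E
```

```text
{'time': 0.0, 'joint_positions': [1.144, 0.322, -0.07, 1.452, 0.023, 1.371, -0.057], 'qd': [-0.0, -0.0, -0.001, 0.001, 0.001, 0.001, -0.002], 'joint_torque': [-0.0, -49.129, -0.404, -31.253, -0.064, 0.044, 0.0], 'position': [0.277, -0.587, 0.235], 'tool_rot': [-3.064, -0.686, 0.001], 'ft_force': [-0.26, -0.737, 0.554], 'torque': [0.013, -0.022, 0.031], 'grip_force': 0.0, 'grip_width': 0.999}
top {'fx': 607.3078, 'fy': 607.3078, 'cx': 324.4603, 'cy': 226.9582, 'R': [[0.0275, -0.9996, 0.0101], [-0.9852, -0.0288, -0.1687], [0.1689, -0.0053, -0.9856]], 't': [-0.0715, 0.4878, 1.3785]}
scene {'fx': 565.171, 'fy': 565.171, 'cx': 321.581, 'cy': 241.3981, 'R': [[-0.6794, 0.7336, -0.0158], [0.5308, 0.4765, -0.7009], [-0.5066, -0.4846, -0.7131]], 't': [0.3687, -0.172, 1.3893]}
```

View pics/top0.png

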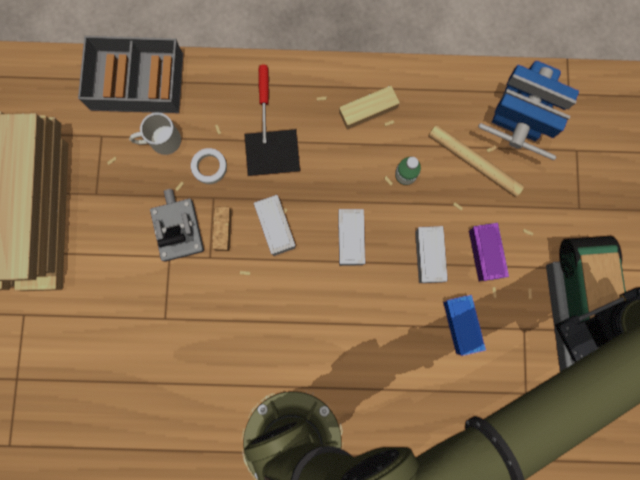

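View pics/scene0.png

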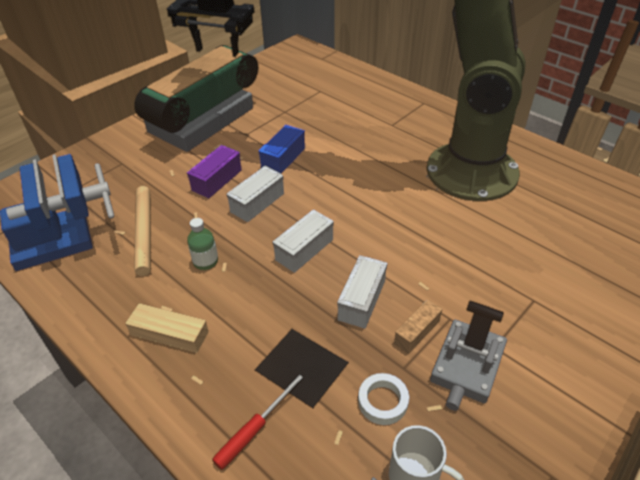

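The top picture shows the white tins near (274,224), (351,237) and (432,254). The isolator is at (177,230), the mat at (272,152), and a screwdriver tip lies over the mat. I'll enlarge the region to get closer pixel positions.

```bash
python3 - <<'E'
import cv2
im=cv2.imread("pics/top0.png");a=im[120:270,140:300];b=im[190:300,320:460]
cv2.imwrite("pics/c1.png",cv2.resize(a,None,fx=4,fy=4,interpolation=cv2.INTER_CUBIC))
cv2.imwrite("pics/c2.png",cv2.resize(b,None,fx=5,fy=5,interpolation=cv2.INTER_CUBIC))
E
```

```text
(no output)
```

View pics/c1.png

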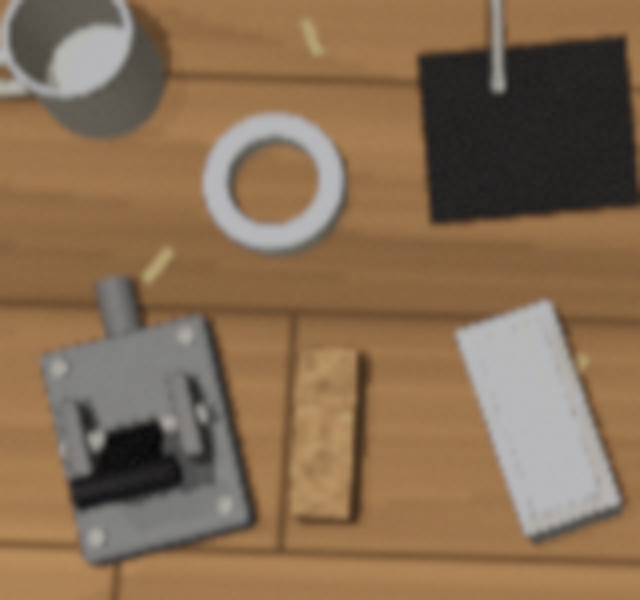

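View pics/c2.png

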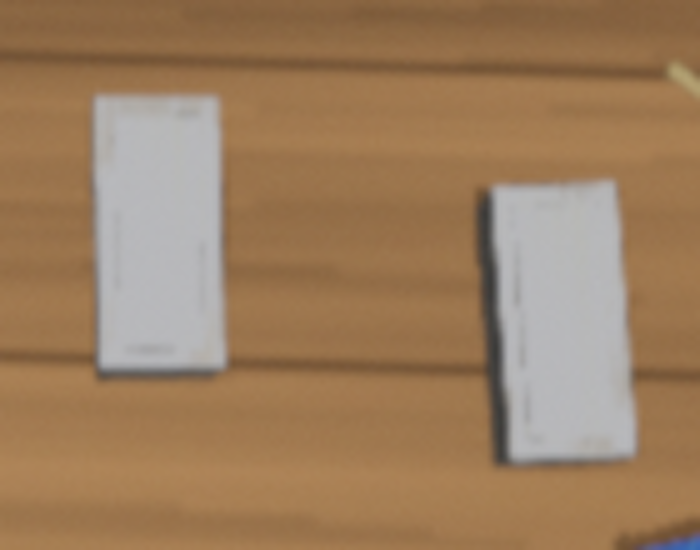

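c1 corners: tin1 top face (457,332),(548,300),(620,503),(535,540). Box top is (42,355),(205,317),(252,522),(95,562). The bar runs (75,490)–(180,472), and the mat is (418,57)…(432,222). c2 shows tin2 at (94,96)–(226,368) and tin3 at (490,186)–(634,457).

```bash
cat >h.py <<'E'
import numpy as np
from scipy.spatial.transform import Rotation as Rn
from bench import ctrl
def ray(n,px,z):
    m=ctrl.camera_model(n);R=np.array(m["R"]);t=np.array(m["t"]);c=-R.T@t
    d=R.T@np.array([(px[0]-m["cx"])/m["fx"],(px[1]-m["cy"])/m["fy"],1]);return c+d*(z-c[2])/d[2]
def rel(p,yaw=None,s=None):
    "shift (tool axes) and turn about tool z (deg) to reach world p with tool pointing down, tool x at yaw (deg)"
    s=s or ctrl.get_state();R=Rn.from_rotvec(s["tool_rot"])
    tr=R.inv().apply(np.array(p)-s["position"])
    if yaw is None: return tr.round(4),None
    y=np.radians(yaw);G=Rn.from_matrix(np.array([[np.cos(y),np.sin(y),0],[np.sin(y),-np.cos(y),0],[0,0,-1]]).astype(float))
    return tr.round(4),np.degrees((R.inv()*G).as_rotvec()).round(2)
E
python3 - <<'E'
from h import *
def g(q,o,k,z):return np.array([ray("top",(o[0]+(x+.5)/k-.5,o[1]+(y+.5)/k-.5),z) for x,y in q])
A=(140,120);B=(320,190)
for n,q,o,k,z in [("t1",[(457,332),(548,300),(620,503),(535,535)],A,4,.056),("iso",[(42,355),(205,317),(252,522),(95,562)],A,4,.03),("mat",[(418,57),(626,38),(636,203),(432,222)],A,4,.003),("t2",[(94,96),(217,96),(226,368),(98,370)],B,5,.056),("t3",[(490,186),(614,181),(634,457),(510,461)],B,5,.056),("bar",[(75,490),(180,472)],A,4,.112),("tape",[(275,182)],A,4,.02),("tip",[(497,90)],A,4,.01)]:
    w=g(q,o,k,z);print(n,w.mean(0).round(4))
    if len(w)==4:
        e=(w[0]+w[1]-w[2]-w[3])/2;print(" len",np.linalg.norm(e).round(4),"yaw",np.degrees(np.arctan2(e[1],e[0])).round(1))
    elif len(w)==2: e=w[0]-w[1];print(w.round(4),np.degrees(np.arctan2(e[1],e[0])))
s=ctrl.get_state();R=Rn.from_rotvec(s["tool_rot"]).as_matrix();print(R.round(3))
E
```

```text
t1 [0.4912 0.0581 0.056 ]
 len 0.1274 yaw 22.3
iso [0.4762 0.2893 0.03  ]
 len 0.1274 yaw 17.2
mat [0.679  0.0768 0.003 ]
 len 0.1052 yaw 6.4
t2 [ 0.4681 -0.1202  0.056 ]
 len 0.1277 yaw 2.5
t3 [ 0.4322 -0.3067  0.056 ]
 len 0.1278 yaw 4.0
bar [0.4388 0.2795 0.112 ]
[[0.433  0.308  0.112 ]
 [0.4447 0.251  0.112 ]] 101.58766623583497
tape [0.6365 0.2264 0.02  ]
tip [0.7013 0.0963 0.01  ]
[[ 0.904  0.427 -0.001]
 [ 0.427 -0.904  0.002]
 [-0.    -0.002 -1.   ]]
```

Request:
step_arm:
  commands:
    - {"travel":[0.039,-0.019,0]}
    - {"travel":[0.078,-0.038,0]}
    - {"travel":[0.117,-0.057,0]}
    - {"travel":[0.156,-0.075,0]}
    - {"travel":[0.195,-0.094,0]}
  gripper: 0
  force: 30

```text
$.commands[0]: bad value
```

Request:
step_arm:
  commands:
    - {"travel":[0.039,-0.019,0]}
    - {"travel":[0.078,-0.038,0]}
    - {"travel":[0.117,-0.057,0]}
    - {"travel":[0.156,-0.075,0]}
    - {"travel":[0.195,-0.094,0]}

```text
$.commands[0]: bad value
```

Request:
step_arm:
  commands:
    - {"travel":[0.005,-0.045,0]}
    - {"travel":[0.01,-0.09,0]}
    - {"travel":[0.015,-0.135,0]}
    - {"travel":[0.02,-0.18,0]}
    - {"travel":[0.025,-0.225,0]}

```text
$.commands[0]: bad value
```

Request:
step_arm:
  commands:
    - {"travel":[0.005,-0.045,0]}
    - {"travel":[0.01,-0.09,0]}
    - {"travel":[0.015,-0.135,0]}
    - {"travel":[0.02,-0.18,0]}
    - {"travel":[0.025,-0.225,0]}

```text
$.commands[0]: bad value
```

```bash
python3 - <<'E'
from h import *
s=ctrl.get_state();print(s["time"],s["position"],s["ft_force"],s["joint_positions"],rel((.372,.262,.20),15,s),rel((.372,.262,.112),15,s))
E
```

```text
0.1 [ 0.27709488 -0.58745037  0.23554172] [-0.71620245 -0.71904906  0.1363281 ] [ 1.14409892  0.32178408 -0.07011494  1.45156597  0.02261605  1.37079611
 -0.0569062 ] (array([ 0.4483, -0.7277,  0.0368]), array([-1.000e-01,  1.000e-02,  1.026e+01])) (array([ 0.4483, -0.7275,  0.1248]), array([-1.000e-01,  1.000e-02,  1.026e+01]))
```

Each row needs a turn too.

Request:
step_arm:
  commands:
    - {"travel":[0.039,-0.019,0],"turn":[0,0,0]}
    - {"travel":[0.078,-0.038,0],"turn":[0,0,0]}
    - {"travel":[0.117,-0.057,0],"turn":[0,0,0]}
    - {"travel":[0.156,-0.075,0],"turn":[0,0,0]}
    - {"travel":[0.195,-0.094,0],"turn":[0,0,0]}
  gripper: 0
  force: 30

```text
time: 0.6
position: [0.4142, -0.4181, 0.2362]
tool_rot: [-3.065, -0.686, 0.001]
ft_force: [0.3, -1.1, 0.7]
grip_width: 0.628
grip_force: 0.0
```

Request:
step_arm:
  commands:
    - {"travel":[0.039,-0.019,0],"turn":[0,0,0]}
    - {"travel":[0.078,-0.038,0],"turn":[0,0,0]}
    - {"travel":[0.117,-0.057,0],"turn":[0,0,0]}
    - {"travel":[0.156,-0.075,0],"turn":[0,0,0]}
    - {"travel":[0.195,-0.094,0],"turn":[0,0,0]}

```text
time: 1.1
position: [0.5504, -0.2501, 0.2362]
tool_rot: [-3.066, -0.686, 0.001]
ft_force: [-0.0, -0.6, 0.4]
grip_width: 0.173
grip_force: 0.0
```

Request:
step_arm:
  commands:
    - {"travel":[0.005,-0.045,0],"turn":[0,0,0]}
    - {"travel":[0.01,-0.09,0],"turn":[0,0,0]}
    - {"travel":[0.015,-0.135,0],"turn":[0,0,0]}
    - {"travel":[0.02,-0.18,0],"turn":[0,0,0]}
    - {"travel":[0.025,-0.225,0],"turn":[0,0,0]}

```text
time: 1.6
position: [0.4753, -0.0356, 0.2361]
tool_rot: [3.066, 0.687, -0.001]
ft_force: [0.3, 0.9, 1.7]
grip_width: 0.004
grip_force: 0.0
```

Request:
step_arm:
  commands:
    - {"travel":[0.005,-0.045,0],"turn":[0,0,0]}
    - {"travel":[0.01,-0.09,0],"turn":[0,0,0]}
    - {"travel":[0.015,-0.135,0],"turn":[0,0,0]}
    - {"travel":[0.02,-0.18,0],"turn":[0,0,0]}
    - {"travel":[0.025,-0.225,0],"turn":[0,0,0]}

```text
time: 2.1
position: [0.4019, 0.1783, 0.2363]
tool_rot: [3.065, 0.686, 0.0]
ft_force: [1.5, -0.0, 0.4]
grip_width: 0.004
grip_force: 0.0
```

```bash
python3 - <<'E'
from h import *
s=ctrl.get_state();print(s["time"],s["position"],s["ft_force"],s["joint_positions"],rel((.372,.262,.20),15,s),rel((.372,.262,.112),15,s))
E
```

```text
2.1 [0.40190306 0.17828888 0.23632707] [ 1.53040078 -0.01261753  0.37886674] [ 0.32919233 -0.13795873 -0.73195137  1.91646166 -0.0939566   1.32915928
 -1.50562719] (array([ 0.0087, -0.0885,  0.0363]), array([ 0.05,  0.  , 10.25])) (array([ 0.0087, -0.0886,  0.1243]), array([ 0.05,  0.  , 10.25]))
```

Request:
step_arm:
  commands:
    - {"travel":[0.004,-0.044,0.0],"turn":[0,0,5]}
    - {"travel":[0.009,-0.088,0.0],"turn":[0,0,10.3]}
    - {"travel":[0.009,-0.088,0.04],"turn":[0,0,10.3]}
    - {"travel":[0.009,-0.088,0.08],"turn":[0,0,10.3]}
    - {"travel":[0.009,-0.088,0.121],"turn":[0,0,10.3]}

```text
time: 2.6
position: [0.3736, 0.2605, 0.1144]
tool_rot: [3.114, 0.41, 0.003]
ft_force: [1.8, -1.2, -1.1]
grip_width: 0.004
grip_force: 0.0
```

```bash
python3 - <<'E'
from h import *
import cv2
s=ctrl.get_state();print(s["time"],s["position"],s["ft_force"],s["joint_positions"],rel((.372,.262,.115),15,s))
cv2.imwrite("pics/s1.png",cv2.resize(ctrl.get_image("scene")[240:440,360:600,::-1],None,fx=3,fy=3,interpolation=cv2.INTER_CUBIC))
E
```

```text
2.6 [0.37356701 0.26045175 0.11440822] [ 1.78111076 -1.23475587 -1.14550153] [ 0.24496541  0.05916639 -0.92327575  2.03767413  0.05539346  1.06771345
 -2.01306533] (array([-0.0011, -0.0019, -0.0006]), array([ 0.04, -0.09,  0.  ]))
```

View pics/s1.png

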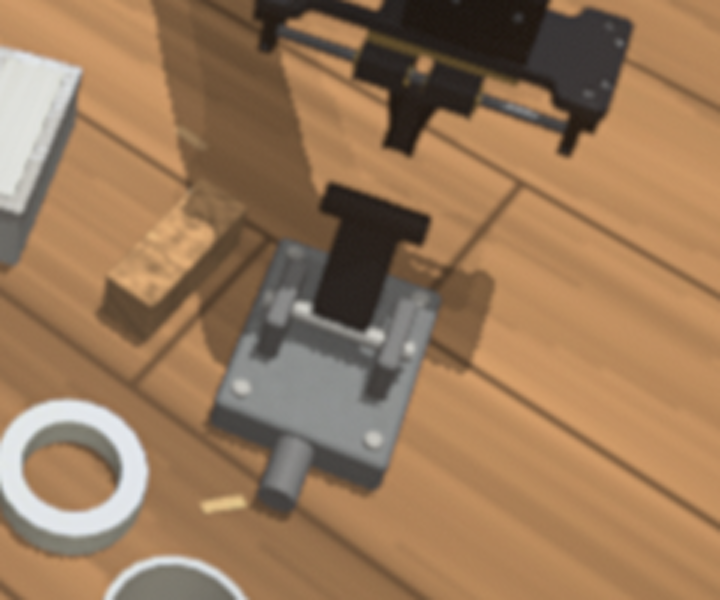

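Fingers (403,150) are squarely behind the bar (375,210), so I'll push through.

Request:
step_arm:
  commands:
    - {"travel":[0.024,0,0],"turn":[0,0,0]}
    - {"travel":[0.045,0,0],"turn":[0,0,0]}
    - {"travel":[0.062,0,0],"turn":[0,0,0]}
    - {"travel":[0.079,0,0],"turn":[0,0,0]}
    - {"travel":[0.096,0,0],"turn":[0,0,0]}

```text
time: 3.15
position: [0.4671, 0.2849, 0.1161]
tool_rot: [3.115, 0.408, -0.001]
ft_force: [0.3, 0.4, 0.6]
grip_width: 0.005
grip_force: 0.1
```

Request:
step_arm:
  commands:
    - {"travel":[0.012,0,0],"turn":[0,0,0]}
    - {"travel":[0.022,0,0],"turn":[0,0,0]}
    - {"travel":[0.022,0,0],"turn":[0,0,0]}

```text
time: 3.45
position: [0.4886, 0.2908, 0.1158]
tool_rot: [-3.115, -0.408, -0.0]
ft_force: [0.2, 0.0, -0.5]
grip_width: 0.001
grip_force: 0.0
```

Request:
step_arm:
  commands:
    - {"travel":[-0.01,0,-0.02],"turn":[0,0,0]}
    - {"travel":[-0.015,0,-0.06],"turn":[0,0,0]}
    - {"travel":[-0.015,0,-0.1],"turn":[0,0,0]}
  gripper: 1

```text
time: 3.75
position: [0.4709, 0.2866, 0.2161]
tool_rot: [3.113, 0.411, -0.004]
ft_force: [0.8, -0.9, 0.1]
grip_width: 0.191
grip_force: 0.0
```

```bash
python3 - <<'E'
from h import *
import cv2
s=ctrl.get_state();print(s["time"],s["position"],s["ft_force"],rel((.4912,.0581,.215),22.3,s))
cv2.imwrite("pics/s2.png",cv2.resize(ctrl.get_image("scene")[240:440,360:600,::-1],None,fx=3,fy=3,interpolation=cv2.INTER_CUBIC))
E
```

```text
3.75 [0.47089312 0.28658786 0.21606925] [ 0.80324076 -0.90557059  0.08715994] (array([-0.0397,  0.2259,  0.0014]), array([ 0.05,  0.17, -7.25]))
```

View pics/s2.png

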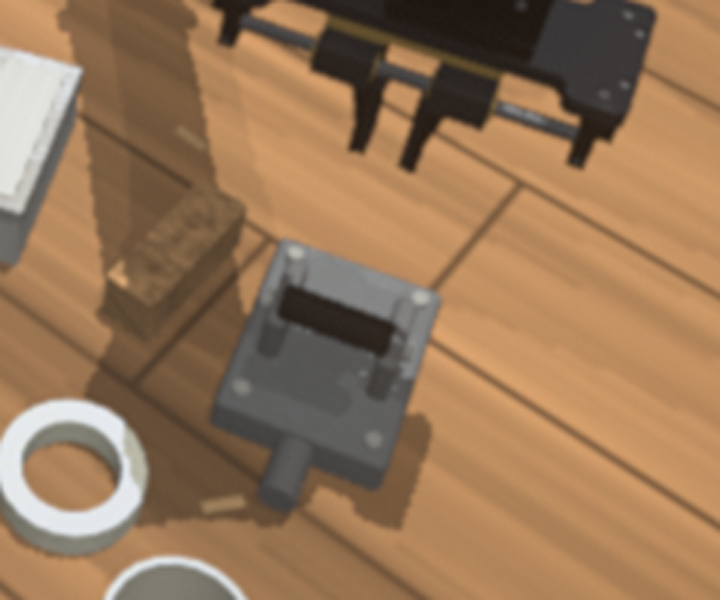

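Request:
step_arm:
  commands:
    - {"travel":[-0.008,0.045,0],"turn":[0,0,-2]}
    - {"travel":[-0.016,0.09,0],"turn":[0,0,-4]}
    - {"travel":[-0.024,0.135,0],"turn":[0,0,-6]}
    - {"travel":[-0.032,0.18,0],"turn":[0,0,-7.3]}
    - {"travel":[-0.04,0.226,0],"turn":[0,0,-7.3]}

```text
time: 4.3
position: [0.492, 0.0567, 0.2157]
tool_rot: [3.081, 0.608, 0.0]
ft_force: [0.4, 0.6, -1.0]
grip_width: 0.692
grip_force: 0.0
```

```bash
python3 - <<'E'
from h import *
import cv2
def pr(X):
    m=ctrl.camera_model("scene");c=np.array(m["R"])@X+m["t"];return ((m["fx"]*c[0]/c[2]+m["cx"]-360)*3,(m["fy"]*c[1]/c[2]+m["cy"]-240)*3)
print("off",pr([.514,.2995,.108]),"up",pr([.476,.289,.12]))
s=ctrl.get_state();print(s["time"],s["position"],s["ft_force"],rel((.4912,.0581,.03),22.3,s))
im=ctrl.get_image("wrist");cv2.imwrite("pics/w1.png",im[:,:,::-1])
m=ctrl.camera_model("wrist");T=np.array(m["T_tool_cam"]);R=Rn.from_rotvec(s["tool_rot"]).as_matrix()
for a,b in [(1,1),(1,-1),(-1,-1),(-1,1)]:
    y=np.radians(22.3);X=np.array([.4912,.0581,.056])+[a*.0625*np.cos(y)-b*.028*np.sin(y),a*.0625*np.sin(y)+b*.028*np.cos(y),0]
    c=np.linalg.inv(T)@np.r_[R.T@(X-s["position"]),1];print(m["fx"]*c[0]/c[2]+m["cx"],m["fy"]*c[1]/c[2]+m["cy"])
E
```

```text
off (np.float64(328.8367222122346), np.float64(318.0373824776497)) up (np.float64(354.1851568354309), np.float64(250.94715580928488))
4.3 [0.49198155 0.05672809 0.21572291] [ 0.44139812  0.64978072 -1.01314457] (array([-0.0002, -0.0018,  0.1857]), array([ 0.06, -0.  ,  0.03]))
288.0005777110425 143.79529253253907
358.73638578595273 143.78806441634188
355.1018764597918 288.78650309199674
291.865892223252 288.81236623937593
```

View pics/w1.png

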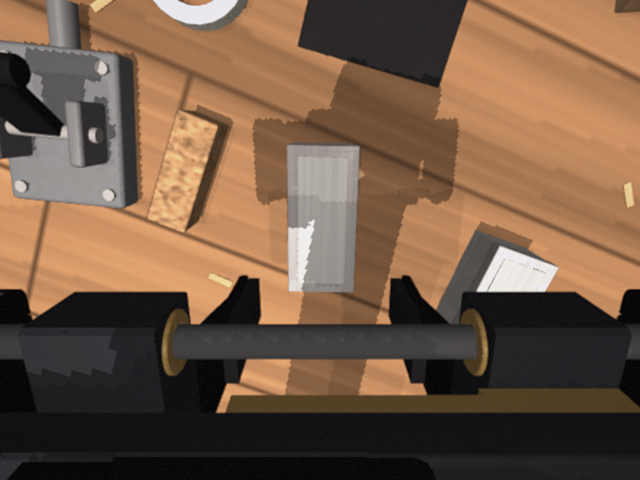

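The handle bar matches its off projection (329,318). The tin's wrist-view corners (287,145)–(354,291) agree with the prediction within about 2 px. I'll descend and grasp.

Request:
step_arm:
  commands:
    - {"travel":[0,-0.002,0.045],"turn":[0,0,0]}
    - {"travel":[0,-0.002,0.09],"turn":[0,0,0]}
    - {"travel":[0,-0.002,0.135],"turn":[0,0,0]}
    - {"travel":[0,-0.002,0.17],"turn":[0,0,0]}
    - {"travel":[0,-0.002,0.186],"turn":[0,0,0]}

```text
time: 4.85
position: [0.4888, 0.0602, 0.0262]
tool_rot: [-3.081, -0.607, 0.009]
ft_force: [-0.4, 0.7, -0.3]
grip_width: 0.994
grip_force: 0.0
```

Request:
step_arm:
  commands:
    - {"travel":[0,0,0],"turn":[0,0,0]}
    - {"travel":[0,0,0],"turn":[0,0,0]}
    - {"travel":[0,0,0],"turn":[0,0,0]}
    - {"travel":[0,0,0],"turn":[0,0,0]}
    - {"travel":[0,0,0],"turn":[0,0,0]}
  gripper: 0
  force: 50

```text
time: 5.35
position: [0.493, 0.0598, 0.0307]
tool_rot: [3.081, 0.606, 0.003]
ft_force: [-1.3, 0.7, 5.2]
grip_width: 0.636
grip_force: 49.9
```

Request:
step_arm:
  commands:
    - {"travel":[0,0,0],"turn":[0,0,0]}
    - {"travel":[0,0,-0.02],"turn":[0,0,0]}
    - {"travel":[0,0,-0.06],"turn":[0,0,0]}
    - {"travel":[0,0,-0.1],"turn":[0,0,0]}
    - {"travel":[0,0,-0.14],"turn":[0,0,0]}

```text
time: 5.85
position: [0.4908, 0.06, 0.17]
tool_rot: [-3.082, -0.607, 0.003]
ft_force: [0.7, 0.8, -4.0]
grip_width: 0.641
grip_force: 49.9
```

Request:
step_arm:
  commands:
    - {"travel":[0.045,0,0],"turn":[0,0,0]}
    - {"travel":[0.09,0,0],"turn":[0,0,0]}
    - {"travel":[0.045,0,0],"turn":[0,0,0]}
    - {"travel":[0,0,0],"turn":[0,0,0]}
    - {"travel":[0.045,0,0],"turn":[0,0,0]}

```text
time: 6.35
position: [0.5079, 0.0675, 0.1599]
tool_rot: [3.06, 0.6, -0.056]
ft_force: [-4.0, -0.4, -5.2]
grip_width: 0.635
grip_force: 49.9
```

Request:
step_arm:
  commands:
    - {"travel":[0.045,0,0],"turn":[0,0,0]}
    - {"travel":[0,0,0],"turn":[0,0,0]}
    - {"travel":[-0.045,0,0],"turn":[0,0,0]}
    - {"travel":[0,0,0],"turn":[0,0,0]}
    - {"travel":[0.045,0,0],"turn":[0,0,0]}

```text
time: 6.85
position: [0.57, 0.0903, 0.1682]
tool_rot: [3.072, 0.601, -0.008]
ft_force: [1.8, 0.6, -1.2]
grip_width: 0.639
grip_force: 50.0
```

Request:
step_arm:
  commands:
    - {"travel":[-0.045,0,0],"turn":[0,0,0]}
    - {"travel":[-0.09,0,0],"turn":[0,0,0]}
    - {"travel":[-0.045,0,0],"turn":[0,0,0]}
    - {"travel":[0,0,0],"turn":[0,0,0]}
    - {"travel":[-0.045,0,0],"turn":[0,0,0]}

```text
time: 7.35
position: [0.541, 0.0868, 0.1587]
tool_rot: [-3.046, -0.612, 0.011]
ft_force: [-1.6, -2.0, -5.3]
grip_width: 0.638
grip_force: 50.0
```

Request:
step_arm:
  commands:
    - {"travel":[-0.045,0,0],"turn":[0,8,0]}
    - {"travel":[-0.045,0,0],"turn":[0,16,0]}
    - {"travel":[-0.045,0,0],"turn":[0,16,0]}
    - {"travel":[-0.045,0,0],"turn":[0,16,0]}
    - {"travel":[-0.045,0,0],"turn":[0,16,0]}

```text
time: 7.85
position: [0.4915, 0.0599, 0.1693]
tool_rot: [-3.003, -0.59, -0.419]
ft_force: [-0.3, 0.0, -4.2]
grip_width: 0.636
grip_force: 50.0
```

```bash
cat >t.py <<'E'
from h import *
s=ctrl.get_state();R=Rn.from_rotvec(s["tool_rot"]).inv()
print(s["time"],s["position"].round(4) if hasattr(s["position"],'round') else s["position"],s["tool_rot"],"F",R.apply(s["ft_force"]).round(2),"M",R.apply(s["torque"]).round(3),"w",s["grip_width"])
E
python3 t.py; python3 -c "
from bench import ctrl
for i in range(2):ctrl.get_image('top')"; python3 t.py
```

```text
7.85 [0.4915 0.0599 0.1693] [-3.00300138 -0.59028309 -0.41932064] F [-1.45 -0.17  3.98] M [ 0.026 -0.415 -0.004] w 0.6364508642464164
7.95 [0.4929 0.0611 0.17  ] [-2.99991091 -0.5928673  -0.42161043] F [-1.19  0.1   5.05] M [ 0.051 -0.508  0.016] w 0.6371802578190569
```

Request:
step_arm:
  commands:
    - {"travel":[0,0,0],"turn":[0,-8,0]}
    - {"travel":[0,0,0],"turn":[0,-16,0]}
    - {"travel":[0,0,0],"turn":[0,-24,0]}
    - {"travel":[0,0,0],"turn":[0,-32,0]}
    - {"travel":[0,0,0],"turn":[0,-32,0]}

```text
time: 8.45
position: [0.4945, 0.0635, 0.1638]
tool_rot: [3.011, 0.599, -0.437]
ft_force: [0.5, 0.2, -5.3]
grip_width: 0.638
grip_force: 50.0
```

Request:
step_arm:
  commands:
    - {"travel":[0,0,0],"turn":[0,0,0]}
    - {"travel":[0,0,0],"turn":[0,0,0]}
    - {"travel":[0,0,0],"turn":[0,0,0]}

```text
time: 8.75
position: [0.4922, 0.0593, 0.1712]
tool_rot: [3.0, 0.587, -0.416]
ft_force: [0.4, -0.9, -3.6]
grip_width: 0.638
grip_force: 50.0
```

```bash
python3 t.py; python3 -c "
from bench import ctrl
for i in range(2):ctrl.get_image('top')"; python3 t.py
```

```text
8.75 [0.4922 0.0593 0.1712] [ 2.99975318  0.58749861 -0.41594729] F [1.05 1.01 3.48] M [-0.026  0.505 -0.011] w 0.6381890629463566
8.85 [0.4921 0.059  0.1712] [ 2.99932637  0.58684301 -0.41641307] F [1.32 0.43 4.48] M [0.058 0.536 0.029] w 0.6445044530627286
```

Request:
step_arm:
  commands:
    - {"travel":[0,0,0],"turn":[0,5,0]}
    - {"travel":[0,0,0],"turn":[0,10,0]}
    - {"travel":[0,0,0],"turn":[0,14,0]}
    - {"travel":[0,0,0],"turn":[0,14,0]}
    - {"travel":[0,0,0],"turn":[0,14,0]}

```text
time: 9.35
position: [0.4917, 0.0585, 0.1703]
tool_rot: [3.072, 0.601, -0.054]
ft_force: [0.5, -0.2, -3.7]
grip_width: 0.643
grip_force: 50.0
```

```bash
cat >m.py <<'E'
from h import *
a=[]
for i in range(6):
    ctrl.get_image("top");s=ctrl.get_state();R=Rn.from_rotvec(s["tool_rot"]);a.append(np.r_[R.inv().apply(s["ft_force"]),R.inv().apply(s["torque"]),np.degrees(np.arcsin(R.as_matrix()[2,0]))])
print(s["time"],s["position"].round(4));print("F M tilt",np.mean(a,0).round(3),"sd",np.std(a,0).round(3))
E
python3 m.py
```

```text
9.65 [0.4923 0.0607 0.1694]
F M tilt [ 4.120e-01  1.430e-01  4.250e+00 -1.300e-02  1.500e-02 -4.000e-03
 -2.015e+00] sd [0.578 0.459 0.319 0.047 0.043 0.024 0.006]
```

Request:
step_arm:
  commands:
    - {"travel":[0,0,0],"turn":[0,8,0]}
    - {"travel":[0,0,0],"turn":[0,16,0]}
    - {"travel":[0,0,0],"turn":[0,18,0]}
    - {"travel":[0,0,0],"turn":[0,18,0]}
    - {"travel":[0,0,0],"turn":[0,18,0]}

```text
time: 10.15
position: [0.4916, 0.0604, 0.1696]
tool_rot: [-3.003, -0.592, -0.418]
ft_force: [-11.7, -2.7, -2.0]
grip_width: 0.635
grip_force: 50.0
```

Request:
step_arm:
  commands:
    - {"travel":[0,0,0],"turn":[0,-5,0]}
    - {"travel":[0,0,0],"turn":[0,-10,0]}
    - {"travel":[0,0,0],"turn":[0,-14,0]}
    - {"travel":[0,0,0],"turn":[0,-14,0]}
    - {"travel":[0,0,0],"turn":[0,-14,0]}

```text
time: 10.65
position: [0.4926, 0.0621, 0.1695]
tool_rot: [-3.068, -0.607, -0.055]
ft_force: [-0.1, 0.9, -4.4]
grip_width: 0.641
grip_force: 50.0
```

```bash
python3 m.py
```

```text
10.95 [0.4918 0.0595 0.1701]
F M tilt [-0.112  0.043  4.493 -0.011 -0.007 -0.016  2.018] sd [0.774 0.569 0.265 0.02  0.019 0.013 0.024]
```

Request:
step_arm:
  commands:
    - {"travel":[0,0,0],"turn":[0,-1,0]}
    - {"travel":[0,0,0],"turn":[0,-1.7,0]}
    - {"travel":[0,0,0],"turn":[0,-1.7,0]}

```text
time: 11.25
position: [0.4923, 0.06, 0.1699]
tool_rot: [3.082, 0.607, 0.009]
ft_force: [-0.3, 0.5, -5.4]
grip_width: 0.641
grip_force: 50.0
```

```bash
python3 m.py
```

```text
11.55 [0.492  0.06   0.1695]
F M tilt [-0.151 -0.043  4.314 -0.     0.099  0.013  0.309] sd [0.546 0.488 0.453 0.03  0.024 0.017 0.01 ]
```

Request:
step_arm:
  commands:
    - {"travel":[0,0,0],"turn":[0,-8,0]}
    - {"travel":[0,0,0],"turn":[0,-16,0]}
    - {"travel":[0,0,0],"turn":[0,-16,0]}
    - {"travel":[0,0,0],"turn":[0,-16,0]}
    - {"travel":[0,0,0],"turn":[0,-16,0]}

```text
time: 12.05
position: [0.4922, 0.0598, 0.1701]
tool_rot: [3.003, 0.59, -0.41]
ft_force: [-2.2, -0.2, -0.3]
grip_width: 0.638
grip_force: 50.0
```

Request:
step_arm:
  commands:
    - {"travel":[0,0,0],"turn":[0,0,0]}
    - {"travel":[0,0,0],"turn":[0,5,0]}
    - {"travel":[0,0,0],"turn":[0,10,0]}
    - {"travel":[0,0,0],"turn":[0,15.4,0]}
    - {"travel":[0,0,0],"turn":[0,15.4,0]}

```text
time: 12.55
position: [0.4898, 0.0548, 0.1695]
tool_rot: [3.074, 0.592, -0.01]
ft_force: [0.0, -1.5, -4.8]
grip_width: 0.641
grip_force: 50.0
```

```bash
python3 m.py; python3 -c "
from h import *
print(rel((.679,.0768,.215),22.3),rel((.679,.0768,.13),22.3),ctrl.get_state()['joint_positions'])"
```

```text
12.85 [0.4925 0.0613 0.1698]
F M tilt [ 0.139 -0.521  4.105  0.028 -0.009 -0.009 -0.369] sd [0.368 0.698 0.332 0.033 0.033 0.022 0.075]
(array([ 0.1781,  0.0566, -0.0462]), array([-0.07,  0.29,  0.07])) (array([0.1786, 0.0567, 0.0388]), array([-0.07,  0.29,  0.07])) [ 1.02077381  0.22408652 -1.30389699  1.87562167  0.22961987  1.21997346
 -1.53829294]
```

The ball end shows up in the moments: about +0.10 versus −0.01 N·m level after each tilt, plus a 12 N knock while the arm was at rest. This is the rattling tin, so I'll carry it over the mat.

Request:
step_arm:
  commands:
    - {"travel":[0.015,0.005,0],"turn":[0,0.3,0]}
    - {"travel":[0.04,0.013,0],"turn":[0,0.3,0]}
    - {"travel":[0.065,0.021,0],"turn":[0,0.3,0]}
    - {"travel":[0.09,0.029,0],"turn":[0,0.3,0]}
    - {"travel":[0.115,0.037,0],"turn":[0,0.3,0]}

```text
time: 13.35
position: [0.6138, 0.071, 0.1673]
tool_rot: [-3.08, -0.609, 0.004]
ft_force: [0.1, -0.4, -3.3]
grip_width: 0.639
grip_force: 50.0
```

```bash
python3 -c "
from h import *
print(rel((.679,.0768,.125),22.3),ctrl.get_state()['joint_positions'])"
```

```text
(array([0.0626, 0.0195, 0.0421]), array([-0.12,  0.13,  0.05])) [ 0.66952776  0.52707978 -1.10139728  1.59425432  0.47895468  1.32254786
 -1.67930679]
```

Request:
step_arm:
  commands:
    - {"travel":[0.02,0.006,0.01],"turn":[0,0,0]}
    - {"travel":[0.038,0.012,0.022],"turn":[0,0,0]}
    - {"travel":[0.052,0.016,0.034],"turn":[0,0,0]}
    - {"travel":[0.06,0.019,0.04],"turn":[0,0,0]}
    - {"travel":[0.062,0.02,0.041],"turn":[0,0,0]}

```text
time: 13.85
position: [0.6774, 0.0755, 0.1255]
tool_rot: [-3.081, -0.608, 0.006]
ft_force: [-0.5, -0.0, -4.6]
grip_width: 0.64
grip_force: 50.0
```

Request:
step_arm:
  commands:
    - {"travel":[0,0,0],"turn":[0,0,0]}
    - {"travel":[0,0,0],"turn":[0,0,0]}
    - {"travel":[0,0,0],"turn":[0,0,0]}
    - {"travel":[0,0,0],"turn":[0,0,0]}
    - {"travel":[0,0,0],"turn":[0,0,0]}

```text
time: 14.35
position: [0.6774, 0.074, 0.1284]
tool_rot: [3.082, 0.606, 0.001]
ft_force: [0.1, 0.9, -4.5]
grip_width: 0.644
grip_force: 50.0
```

```bash
python3 m.py; python3 - <<'E'
from h import *
import cv2
s=ctrl.get_state();print(rel((.679,.0768,.125),22.3),s['joint_positions'].round(3),np.abs(s['qd']).max(),s["grip_force"])
cv2.imwrite("pics/s3.png",ctrl.get_image("scene")[:,:,::-1])
E
```

```text
14.65 [0.6774 0.0742 0.128 ]
F M tilt [-3.600e-02  1.320e-01  4.565e+00  1.600e-02 -2.100e-02 -2.700e-02
  4.000e-03] sd [0.545 0.218 0.606 0.036 0.027 0.031 0.005]
(array([ 0.0024, -0.0018,  0.003 ]), array([ 0.01,  0.  , -0.05])) [ 0.539  0.673 -1.013  1.467  0.578  1.321 -1.7  ] 0.0030705728246364448 49.99731486663222
```

View pics/s3.png

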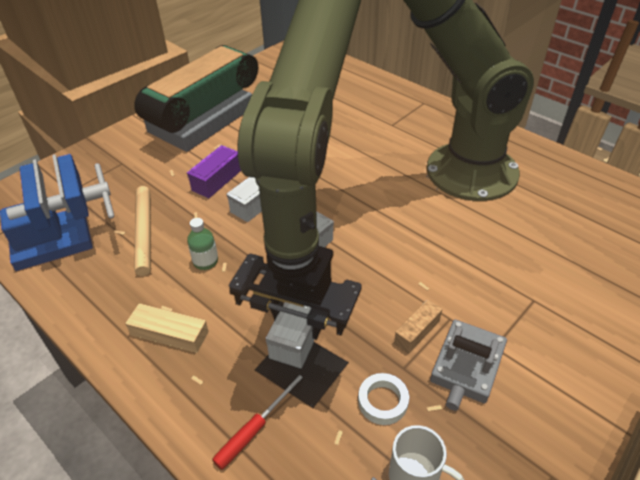

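The tin hangs level over the mat at (290,335), the bar at (472,345) is in the off position, and everything else is where it was. I'll hand it in.

```bash
python3 -c "
from bench import ctrl
print(ctrl.close_job())"
```

```text
the job is handed in; nothing more can be done
None
```

I switched the isolator off first and left it off. The first tin I lifted and shook rattled, so I left the other two untouched, and I handed the job in holding it level and still, about 9–10 cm above the middle of the mat, at about 15 s.

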